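# Sort the job's leftovers into the coloured trays

### The arm

A 6-joint arm with a two-finger parallel gripper is mounted at the origin on a cart in front of the work surface, level with it; the furniture and walls round the work are solid. World frame = base frame: x ahead of the robot, y to its left, z up, the work surface at z = 0. Lengths are in m, angles in rad, forces in N, time in s.
With the tool pointing down it reaches from about 0.3 to 0.75 m from the base axis. Payload 8.5 kg.
Tool frame: the origin (TCP) lies on the centre line of the jaws, within the pads' length; the fingertips stand 25 mm ahead of it and the grasp point (between the pads) lies 6 mm ahead of it; z points along the fingers, y is the line along which they close (so a half turn about z gives the same grasp; the last joint's range is limited). The gripper opens to 85 mm and grips with 20 to 120 N. Pads are 22 mm wide; open, the fingers measure 114 mm over their backs; the gripper's body (76 mm by 85 mm) begins 54 mm behind the grasp point. The pads swing forward as they close: fully open they stand 13 mm farther back than shut.
Start: joints at [0.983, 0.381, 1.297, -0, 1.464, -0.215], TCP at [0.2, 0.512, 0.256] pointing down, gripper open.
Joint ranges: [-3.11, 3.11], [-0.89, 2.33], [0.22, 2.48], [-1.42, 4.56], [0.17, 2.85], [-2.88, 2.88]. Speed limits (rad/s): [2.39, 2.39, 3.14, 3.14, 3.14, 3.14].

### API

Orientations are given as a rotation vector (axis times angle).
In Python, from cell import robot gives the robot as it stands.
- The arm moves only by the tool drive_tool, never from a script. Its argument "increments" is a list of rows, each an object of numbers: "grip": the opening, from 0 (shut) to 1 (fully open); "tx", "ty", "tz": the shift along the tool's x, y, z in mm; "ax", "ay", "az": the turn, a rotation vector about the tool's x, y, z in rad. A call has exactly 10 rows; each row is the pose to reach, as a shift and turn from the pose commanded when the call began, along the tool's axes at that moment; what a row does not reach only later rows make up. A row lasts 1/10 s, in which the tool goes at most 50 mm and 8.59 degrees, less where a joint would pass 70% of its speed; a pose out of reach is approached as far as the arm can. A call with a gripper value outside its range is refused whole. The fingers move at their own pace and stop on an object; the grip force is fixed at half the most. Time passes only in rows, so rows that repeat a pose let the fingers close, or fill a call up. It gives the time, the measured TCP pose, the force, the opening and the grip force at its end, in the units of the state.
- robot.get_state(): the state, without advancing time (a new reading comes with each control period).
- robot.grab_frame(name): name is "scene" or "top" or "wrist"; returns a dict with "img" (400x640x3 uint8, red, green, blue), "mtx" (3x3 intrinsics, pixels), "k1" (the pictures are not rectified: a ray, as slopes to the right and down, at radius r is drawn at 1 + k1 r^2 times it, then the intrinsics apply), "R" (3x3) and "t" (3): a world point X has camera coordinates R X + t. Camera axes: x right, y down, z forward; pixel columns grow to the right and rows downward; lengths in m; the calibration is good to about 2 mm. A picture is of the moment at which its call begins. There is no depth.
- robot.close_job(): hands the job in; it is judged then, once.
The state is a dict: "t": time; "joints": joint angles; "qvel": joint speeds; "tau": joint torques, N m; "eef_pos": TCP position; "tcp_rot": TCP orientation; "contact_force": force on the tool from outside, world axes, zero at the start; "ft_torque": the same for the moment, N m; "gripper_width": finger opening in m; "grip_force": force on a finger pad.
Only numpy, scipy, OpenCV 4.12 (cv2) and the standard library are available. Lean on these libraries where they do the work, as an engineer would, in place of code of your own. Each camera call takes 0.05 s, during which the arm holds its last target. There are 200 camera calls.

### The job

Sort the things left on the cabinet top into the coloured trays: both rolls of tape go flat and side by side in the blue tray, the green tape measure goes upright in the red tray, and the blue oil can goes upright in the yellow tray. Everything must stand or lie on the floor of its tray, and the loose wrench and screwdriver lying between the things stay where they are.

Things in the scene. Friction and masses are not known exactly. Their poses are not given: they have to be found in the camera images.
- yellow_tape: roll of yellow tape lying flat, 61 mm diameter, 16 mm high, 60 g; solid to the gripper (the hole cannot be used), take it across its diameter; origin at the centre of its underside, z up
- black_tape: roll of black tape lying flat, 65 mm diameter, 19 mm high, 60 g; solid to the gripper (the hole cannot be used), take it across its diameter; origin at the centre of its underside, z up
- tape_measure: lime-green tape measure with a black disc on its side, standing upright, 240 g; case 34 mm thick along its x, from -29 to +40 mm along its y (blade hook beyond, to -40), 66 mm high, button on top to 71 mm; origin under the middle, z up; take it across its thickness (fingers closing along its x); at the start its y axis points roughly along world -x
- oil_can: blue round can of oil with a red cap, standing upright, 53 mm diameter, 135 mm high in all; straight body up to about 105 mm; about 250 g; origin at the centre of its underside, z up
- blue_tray: blue open tray, fixed; outside 124 mm along its x, 164 mm along its y; inside 116 x 156 mm; walls and floor 4 mm thick; origin at the centre of its underside: inner floor at z = +4 mm, rim bead up to z = +26 mm; x axis away from the robot (yaw within 0.05 rad), white label holder on its -x side; the widest tray, takes the two rolls side by side along its y
- red_tray: red open tray, fixed; outside 124 mm along its x, 100 mm along its y; inside 116 x 92 mm; walls and floor 4 mm thick; origin at the centre of its underside: inner floor at z = +4 mm, rim bead up to z = +26 mm; x axis away from the robot (yaw within 0.05 rad), white label holder on its -x side
- yellow_tray: yellow open tray, fixed; outside 124 mm along its x, 100 mm along its y; inside 116 x 92 mm; walls and floor 4 mm thick; origin at the centre of its underside: inner floor at z = +4 mm, rim bead up to z = +26 mm; x axis away from the robot (yaw within 0.05 rad), white label holder on its -x side
- clear_tray (a point): clear, nearly invisible plastic parts tray holding white wall plugs, fixed on the surface near its front edge, 122 mm along x, 212 mm along y, 55 mm high; this point is the centre of its underside; not part of the job, keep clear of it
- wrench: loose silver combination wrench lying flat, 161 mm long along its y, 19 mm wide, 6 mm high, origin at the centre of its underside; not part of the job, it lies between the things and must stay where it is
- screwdriver: loose screwdriver with a yellow handle lying on the surface, 177 mm long along its y (handle at +y, blade at -y), 27 mm wide and high, origin at the middle of its underside; not part of the job, it lies between the things and must stay where it is
Things that resemble listed ones, but are neither listed nor needed, are in the scene too. There is more than one size of the yellow_tape; the one meant has the size given above.

How it is judged:
At the end, for the whole second after the job is handed in: Both tape rolls in the blue tray, the tape measure in the red, the oil can in the yellow: undersides under 6 mm above the tray floor, tilt under 0.12 rad, centres within 50 mm (tray x) and 60 mm (blue) or 40 mm (tray y) of the tray centre, released, at rest (under 0.02 m/s) (x of yellow_tape in the frame of blue_tray between -0.05 and 0.05 m and y of yellow_tape in the frame of blue_tray between -0.06 and 0.06 m and z of each of yellow_tape, black_tape in the frame of blue_tray below 0.01 m and angle between each of yellow_tape, black_tape, tape_measure, oil_can's own z axis and vertical below 0.12 rad and linear speed of each of yellow_tape, black_tape, tape_measure, oil_can below 0.02 m/s and x of black_tape in the frame of blue_tray between -0.05 and 0.05 m and y of black_tape in the frame of blue_tray between -0.06 and 0.06 m and x of tape_measure in the frame of red_tray between -0.05 and 0.05 m and y of tape_measure in the frame of red_tray between -0.04 and 0.04 m and z of tape_measure in the frame of red_tray below 0.01 m and x of oil_can in the frame of yellow_tray between -0.05 and 0.05 m and y of oil_can in the frame of yellow_tray between -0.04 and 0.04 m and z of oil_can in the frame of yellow_tray below 0.01 m); the robot touches nothing.
It fails at once if the wrench is moved more than 30 mm from where it lay (distance of wrench from where it was at the start of the episode above 0.03 m).
It fails at once if the screwdriver is moved more than 30 mm from where it lay (distance of screwdriver from where it was at the start of the episode above 0.03 m).
It also fails if it takes over 122 s, if anything falls off the work surface, if the arm or the gripper's body presses on something with over 40 N, if the wrist force passes 120 N, or if a joint passes its speed limit or range.

## Working session

There is one attempt and no reset: what is moved stays moved. The work goes in short steps, Python scripts to look and compute and a tool call to move; the robot and the scene stay as the last step left them, time stands still between calls to the robot, and variables do not carry over. Pictures are saved under pics/ and viewed, at most 14 in all, crops included, and the job is handed in when it is done.

Besides the shell and the picture viewer there is one more tool, called after "Emit:" as name([rows], argument=value, ...), one row to a line, values as JSON. drive_tool: Moves the arm, as the interface text tells. Its arguments: {"type":"object","properties":{"increments":{"type":"array","items":{"type":"object","properties":{"grip":{"type":"number"},"tx":{"type":"number"},"ty":{"type":"number"},"tz":{"type":"number"},"ax":{"type":"number"},"ay":{"type":"number"},"az":{"type":"number"}}}}},"required":["increments"]}

```bash
mkdir -p pics
cat > h.py <<'E'
import numpy as np,cv2
from scipy.spatial.transform import Rotation as Ro
from cell import robot
def grab(n,save=None):
    f=robot.grab_frame(n); f={k:(np.array(v) if not np.isscalar(v) else v) for k,v in f.items()}
    if save: cv2.imwrite('pics/'+save,f['img'][:,:,::-1])
    np.savez('pics/%s.npz'%n,**f); return f
def load(n): return dict(np.load('pics/%s.npz'%n))
def ray(f,uv):
    d=np.array([float(f['k1']),0,0,0])
    p=cv2.undistortPoints(np.array(uv,float).reshape(-1,1,2),f['mtx'],d)[:,0]
    D=np.c_[p,np.ones(len(p))]@f['R']; C=-f['R'].T@f['t'].ravel()
    return C,D
def onz(f,uv,z):
    C,D=ray(f,uv); return C+D*((z-C[2])/D[:,2])[:,None]
def blobs(f,lo,hi,amin=150):
    m=cv2.inRange(cv2.cvtColor(f['img'],cv2.COLOR_RGB2HSV),lo,hi)
    cs,_=cv2.findContours(m,cv2.RETR_EXTERNAL,cv2.CHAIN_APPROX_NONE)
    return [c for c in cs if cv2.contourArea(c)>amin]
def rel(target):
    s=robot.get_state(); R=Ro.from_rotvec(s['tcp_rot'])
    return 1000*R.inv().apply(np.array(target)-s['eef_pos'])
E
python3 - <<'E'
from h import *
for n in('top','scene'):
    f=grab(n,n+'0.png'); print(n,-f['R'].T@f['t'].ravel(),f['R'][2],f['mtx'][0,0])
s=robot.get_state();print(s); print(Ro.from_rotvec(s['tcp_rot']).as_matrix())
E
```

```text
top [0.40005209 0.02745269 0.8943071 ] [ 0.13233558 -0.00155503 -0.99120375] 386.7835459443907
scene [ 0.46742112 -0.55398103  0.84157916] [ 0.03988337  0.56549683 -0.82378557] 365.81479976581386
{'t': 0.1, 'joints': array([ 9.82726841e-01,  3.81119281e-01,  1.29814414e+00, -1.13756087e-05,
        1.46358054e+00, -2.15319109e-01]), 'qvel': array([-0.00137672, -0.00139436, -0.00114101,  0.00063678, -0.00044311,
       -0.00029532]), 'tau': array([ 3.20260973e-03, -4.49219370e+01, -2.31657511e+01, -1.83044176e-04,
        3.66273365e-03, -1.73259031e-05]), 'eef_pos': array([0.20018714, 0.51203735, 0.25579228]), 'tcp_rot': array([-5.82040379e-01, -3.08671699e+00,  1.81576716e-03]), 'contact_force': array([ 0.58771977, -0.81573187, -0.13947225]), 'ft_torque': array([ 7.26483830e-02, -3.91214563e-05,  5.24753702e-03]), 'grip_force': 0.0, 'gripper_width': 0.085276496240632}
[[-9.31329600e-01  3.64176752e-01 -6.84762353e-04]
 [ 3.64177306e-01  9.31329046e-01 -1.04738257e-03]
 [ 2.56306688e-04 -1.22483330e-03 -9.99999217e-01]]
```

View pics/top0.png

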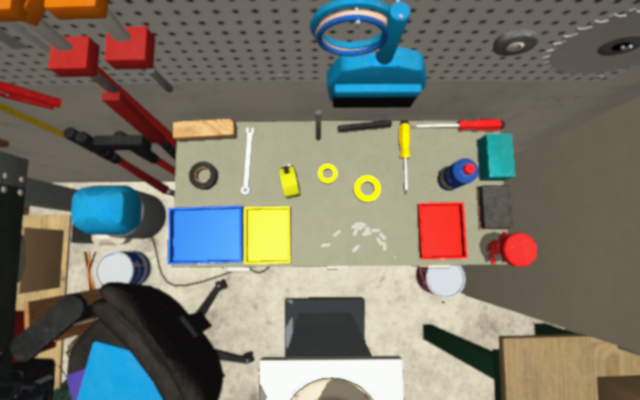

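View pics/scene0.png

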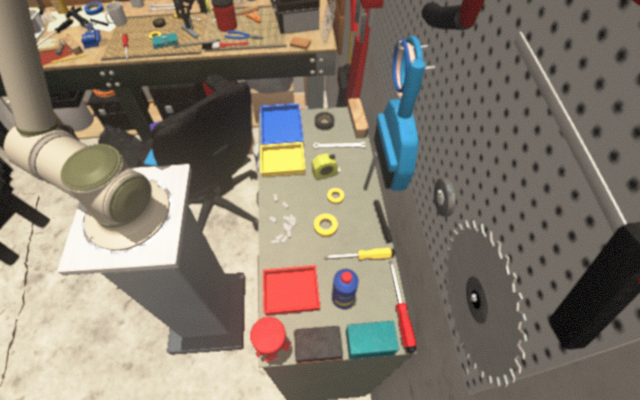

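The top view shows the blue tray at (206,235), yellow tray (267,235), red tray (442,231), black tape (203,175), tape measure (289,180), and yellow rolls at (327,173) and (367,187). It also shows the oil can at (458,175), wrench (248,160), screwdriver (404,155) and clear tray near (355,237).

Run:
```python
from h import *
for n in('top','scene'):
    f=load(n); np.set_printoptions(precision=4,suppress=True)
    roi=(slice(115,275),slice(165,540)) if n=='top' else (slice(95,365),slice(255,420))
    im=np.zeros_like(f['img']); im[roi]=f['img'][roi]; f['img']=im
    for nm,lo,hi,z in[('yellow',(24,120,90),(36,255,255),.015),('blue',(100,120,60),(125,255,255),.026),('red',(0,150,80),(5,255,255),.026),('dark',(0,0,5),(180,120,60),.019)]:
        for c in blobs(f,lo,hi,60):
            P=onz(f,c.reshape(-1,2),z)
            (cx,cy),(w,h),a=cv2.minAreaRect((P[:,:2]*1000).astype(np.float32))
            print(n,nm,c.reshape(-1,2).mean(0).round(),'rect',np.round([cx,cy,w,h,a],1),'bb',(1000*P.min(0)).round(),(1000*P.max(0)).round())
    if n=='top': print(onz(f,[(333,236),(250,130),(244,190),(404,123),(406,192),(386,230),(357,225)],0.01))
```

```text
top yellow [266. 235.] rect [427.3 143.5 129.  107.3   0.1] bb [363.  90.  15.] [492. 197.  15.]
top yellow [367. 188.] rect [531.8 -87.1  59.9  60.7  88.9] bb [ 502. -117.   15.] [562. -57.  15.]
top yellow [289. 181.] rect [547.9  93.1  70.7  38.   11.1] bb [512.  69.  15.] [584. 116.  15.]
top yellow [327. 173.] rect [566.3   3.5  43.9  44.6  89.6] bb [544. -19.  15.] [589.  25.  15.]
top yellow [405. 140.] rect [ 646.3 -179.2   23.6   85.    87.8] bb [ 604. -192.   15.] [ 689. -167.   15.]
top blue [205. 235.] rect [427.6 280.9 125.6 164.8   1.4] bb [364. 198.  26.] [491. 364.  26.]
top blue [462. 172.] rect [ 561.8 -302.1   56.    77.7   42.8] bb [ 531. -345.   26.] [ 596. -263.   26.]
top red [511. 250.] rect [ 389.5 -409.7  110.5   75.9   89.1] bb [ 351. -465.   26.] [ 427. -354.   26.]
top red [442. 230.] rect [ 433.3 -252.1  125.9  105.4    0.7] bb [ 371. -305.   26.] [ 497. -199.   26.]
top red [169. 137.] rect [653.4 371.5  45.3  16.3  45.4] bb [634. 357.  26.] [675. 382.  26.]
top red [480. 124.] rect [ 678.6 -354.8  101.1   26.7   90. ] bb [ 665. -405.   26.] [ 692. -304
[... 1121 characters left out ...]
2.] rect [ 562.4 -250.4   52.8   48.9   81.8] bb [ 537. -277.   26.] [ 589. -223.   26.]
scene blue [280. 124.] rect [427.2 281.4 122.6 163.9   1.7] bb [365. 199.  26.] [490. 364.  26.]
scene blue [402. 143.] rect [776.8 193.  397.1 121.5  77.1] bb [725.  -0.  26.] [880. 376.  26.]
scene red [270. 339.] rect [ 384.1 -359.7   69.    86.9   17.6] bb [ 354. -406.   26.] [ 426. -317.   26.]
scene red [405. 325.] rect [ 680.4 -356.9   93.6   27.3   89.9] bb [ 667. -404.   26.] [ 694. -310.   26.]
scene red [290. 290.] rect [ 434.2 -256.9  123.9  105.     1.1] bb [ 371. -309.   26.] [ 497. -204.   26.]
scene dark [382. 159.] rect [723.5 126.3 225.8  31.   89.9] bb [708.  13.  19.] [739. 239.  19.]
```

Emit:
drive_tool([
  {"tx": -418,"ty": -91,"tz": 40,"az": 1.197,"grip": 1},
  {"tx": -418,"ty": -91,"tz": 40,"az": 1.197,"grip": 1},
  {"tx": -418,"ty": -91,"tz": 40,"az": 1.197,"grip": 1},
  {"tx": -418,"ty": -91,"tz": 40,"az": 1.197,"grip": 1},
  {"tx": -418,"ty": -91,"tz": 40,"az": 1.197,"grip": 1},
  {"tx": -418,"ty": -91,"tz": 40,"az": 1.197,"grip": 1},
  {"tx": -418,"ty": -91,"tz": 40,"az": 1.197,"grip": 1},
  {"tx": -418,"ty": -91,"tz": 40,"az": 1.197,"grip": 1},
  {"tx": -418,"ty": -91,"tz": 40,"az": 1.197,"grip": 1},
  {"tx": -418,"ty": -91,"tz": 40,"az": 1.197,"grip": 0.9},
])

```text
schema error: expected keys grip, tx, ty, tz, ax, ay, az
```

Run:
```python
from h import *
f=grab('wrist','w1.png'); print(-f['R'].T@f['t'].ravel(),f['R'],f['mtx'][0,0])
s=robot.get_state();print(s['t'],s['eef_pos'],s['gripper_width'],s['joints']); print(Ro.from_rotvec(s['tcp_rot']).as_matrix().round(3))
```

```text
[0.12736208 0.54051258 0.37336702] [[ 0.36436911  0.93125339 -0.00151005]
 [ 0.88609226 -0.34619928  0.30819891]
 [ 0.2864885  -0.11363621 -0.95132074]] 303.9462394884397
0.15 [0.20022301 0.51204062 0.25584269] 0.08538667197005483 [ 9.82668053e-01  3.81071955e-01  1.29807009e+00  3.97799834e-06
  1.46360613e+00 -2.15301962e-01]
[[-0.931  0.364 -0.001]
 [ 0.364  0.931 -0.001]
 [ 0.    -0.001 -1.   ]]
```

View pics/w1.png

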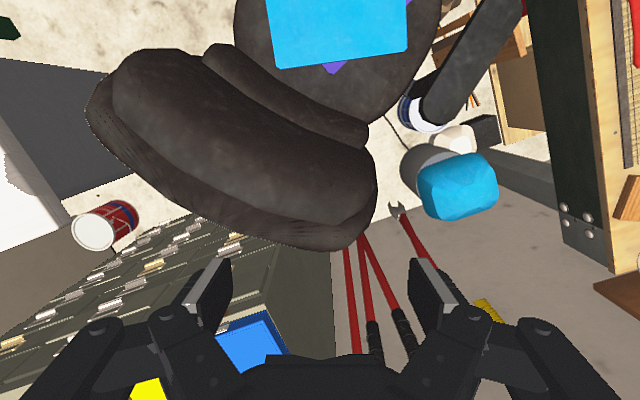

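The wrist camera sits about 78 mm along tool +x and image right is tool +y. The move call was refused because each row needs all seven keys.

Emit:
drive_tool([
  {"tx": -418,"ty": -91,"tz": 40,"ax": 0,"ay": 0,"az": 1.197,"grip": 0.9},
  {"tx": -418,"ty": -91,"tz": 40,"ax": 0,"ay": 0,"az": 1.197,"grip": 0.9},
  {"tx": -418,"ty": -91,"tz": 40,"ax": 0,"ay": 0,"az": 1.197,"grip": 0.9},
  {"tx": -418,"ty": -91,"tz": 40,"ax": 0,"ay": 0,"az": 1.197,"grip": 0.9},
  {"tx": -418,"ty": -91,"tz": 40,"ax": 0,"ay": 0,"az": 1.197,"grip": 0.9},
  {"tx": -418,"ty": -91,"tz": 40,"ax": 0,"ay": 0,"az": 1.197,"grip": 0.9},
  {"tx": -418,"ty": -91,"tz": 40,"ax": 0,"ay": 0,"az": 1.197,"grip": 0.9},
  {"tx": -418,"ty": -91,"tz": 40,"ax": 0,"ay": 0,"az": 1.197,"grip": 0.9},
  {"tx": -418,"ty": -91,"tz": 40,"ax": 0,"ay": 0,"az": 1.197,"grip": 0.9},
  {"tx": -418,"ty": -91,"tz": 40,"ax": 0,"ay": 0,"az": 1.197,"grip": 0.9},
])

```text
t: 1.15
eef_pos: [0.559, 0.2725, 0.2148]
tcp_rot: [-2.225, -2.218, 0.002]
contact_force: [-0.8, -0.2, 0.1]
gripper_width: 0.0765
grip_force: 0.0
```

Run:
```python
from h import *
f=grab('wrist','w2.png')
s=robot.get_state();print(s['t'],s['eef_pos'],s['gripper_width'],s['joints']); print(Ro.from_rotvec(s['tcp_rot']).as_matrix().round(3))
```

```text
1.2 [0.55732484 0.27401804 0.21528545] 0.07682593900724335 [2.66587384e-01 5.35800901e-01 1.15467201e+00 7.07601219e-05
 1.45272808e+00 2.67911548e-01]
[[ 0.001  1.    -0.002]
 [ 1.    -0.001 -0.   ]
 [-0.    -0.002 -1.   ]]
```

View pics/w2.png

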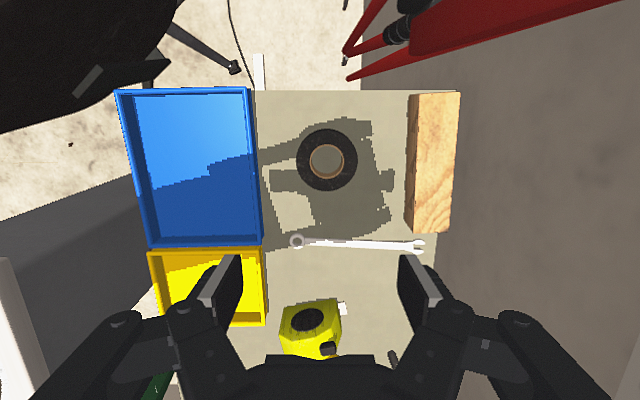

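Black tape is at (327,160) with its hole clear, and the wrench lies at (360,243). The tape measure is at (312,325), and the blue and yellow trays are on the left.

Run:
```python
from h import *
np.set_printoptions(precision=4,suppress=True)
f=load('wrist')
im=f['img'].copy(); m=np.zeros_like(im); m[115:205,280:370]=im[115:205,280:370]
g=cv2.cvtColor(im,cv2.COLOR_RGB2GRAY); k=np.zeros_like(g); k[115:205,280:370]=(g[115:205,280:370]<55)*255
k=cv2.morphologyEx(k,cv2.MORPH_OPEN,np.ones((5,5)))
c=max(cv2.findContours(k,0,1)[0],key=cv2.contourArea)
print('black',c[:,0].min(0),c[:,0].max(0))
for z in(.010,.019):
    P=onz(f,c[:,0],z);(x,y),r=cv2.minEnclosingCircle((P[:,:2]*1000).astype(np.float32));print(x,y,r)
for nm,lo,hi in[('blue',(100,120,40),(125,255,255)),('yel',(24,120,60),(40,255,255))]:
    for c in blobs(f,lo,hi,400):
        P=onz(f,c[:,0],.026);print(nm,cv2.minAreaRect((P[:,:2]*1000).astype(np.float32)),P[:,:2].min(0),P[:,:2].max(0))
```

```text
black [297 129] [356 190]
566.531005859375 291.8263244628906 33.2591552734375
566.3504028320312 293.4838562011719 32.33042526245117
blue ((430.9438171386719, 282.2676086425781), (130.3083038330078, 166.1396026611328), 1.3363158702850342) [0.3639 0.1982] [0.4975 0.3657]
yel ((546.4138793945312, 82.81242370605469), (77.37379455566406, 88.41754150390625), 5.71176290512085) [0.5085 0.0403] [0.5852 0.1296]
yel ((405.5025329589844, 162.4967498779297), (86.51416778564453, 36.28760528564453), 46.64479446411133) [0.383  0.1235] [0.4468 0.183 ]
yel ((479.20941162109375, 135.65176391601562), (100.59104919433594, 42.540748596191406), 76.9049301147461) [0.4471 0.0913] [0.492  0.1892]
```

Emit:
drive_tool([
  {"tx": 19,"ty": 9,"tz": 50,"ax": 0,"ay": 0,"az": 0,"grip": 0.9},
  {"tx": 19,"ty": 9,"tz": 100,"ax": 0,"ay": 0,"az": 0,"grip": 0.9},
  {"tx": 19,"ty": 9,"tz": 140,"ax": 0,"ay": 0,"az": 0,"grip": 0.9},
  {"tx": 19,"ty": 9,"tz": 160,"ax": 0,"ay": 0,"az": 0,"grip": 0.9},
  {"tx": 19,"ty": 9,"tz": 175,"ax": 0,"ay": 0,"az": 0,"grip": 0.9},
  {"tx": 19,"ty": 9,"tz": 183,"ax": 0,"ay": 0,"az": 0,"grip": 0.9},
  {"tx": 19,"ty": 9,"tz": 187,"ax": 0,"ay": 0,"az": 0,"grip": 0.9},
  {"tx": 19,"ty": 9,"tz": 190,"ax": 0,"ay": 0,"az": 0,"grip": 0.9},
  {"tx": 19,"ty": 9,"tz": 190,"ax": 0,"ay": 0,"az": 0,"grip": 0.9},
  {"tx": 19,"ty": 9,"tz": 190,"ax": 0,"ay": 0,"az": 0,"grip": 0.9},
])

```text
t: 2.2
eef_pos: [0.5657, 0.2944, 0.027]
tcp_rot: [2.22, 2.222, 0.002]
contact_force: [-0.2, -0.3, -0.1]
gripper_width: 0.0772
grip_force: 0.0
```

Run:
```python
from h import *
f=grab('wrist','w3.png')
s=robot.get_state();print(s['eef_pos'],s['contact_force'])
```

```text
[0.56566187 0.29433848 0.02701352] [-0.06634432  1.11468673  0.5225714 ]
```

View pics/w3.png

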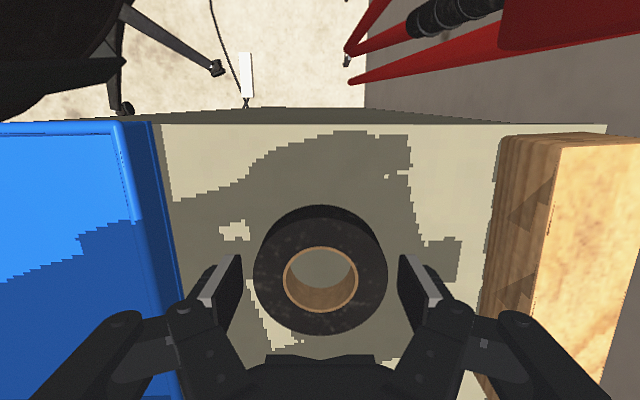

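The roll (320,285) sits centred between the pads (tips at (225,280) and (415,280)), so I'll lower a little and close.

Emit:
drive_tool([
  {"tx": 0,"ty": 0,"tz": 3,"ax": 0,"ay": 0,"az": 0,"grip": 0.9},
  {"tx": 0,"ty": 0,"tz": 3,"ax": 0,"ay": 0,"az": 0,"grip": 0.75},
  {"tx": 0,"ty": 0,"tz": 3,"ax": 0,"ay": 0,"az": 0,"grip": 0.6},
  {"tx": 0,"ty": 0,"tz": 3,"ax": 0,"ay": 0,"az": 0,"grip": 0.5},
  {"tx": 0,"ty": 0,"tz": 3,"ax": 0,"ay": 0,"az": 0,"grip": 0.5},
  {"tx": 0,"ty": 0,"tz": 3,"ax": 0,"ay": 0,"az": 0,"grip": 0.5},
  {"tx": 0,"ty": 0,"tz": -10,"ax": 0,"ay": 0,"az": 0,"grip": 0.5},
  {"tx": 0,"ty": 0,"tz": -30,"ax": 0,"ay": 0,"az": 0,"grip": 0.5},
  {"tx": 0,"ty": 0,"tz": -60,"ax": 0,"ay": 0,"az": 0,"grip": 0.5},
  {"tx": 0,"ty": 0,"tz": -60,"ax": 0,"ay": 0,"az": 0,"grip": 0.5},
])

```text
t: 3.25
eef_pos: [0.5671, 0.2948, 0.0908]
tcp_rot: [2.218, 2.22, 0.01]
contact_force: [0.3, 0.6, -0.2]
gripper_width: 0.0616
grip_force: 65.4
```

Run:
```python
from h import *
f=grab('wrist','w4.png')
s=robot.get_state();print(s['eef_pos'],s['contact_force'],s['gripper_width'],s['grip_force'])
```

```text
[0.56620776 0.29448271 0.08863535] [ 0.20342304  0.10078444 -0.97196619] 0.06177705515429458 65.44190098852823
```

View pics/w4.png

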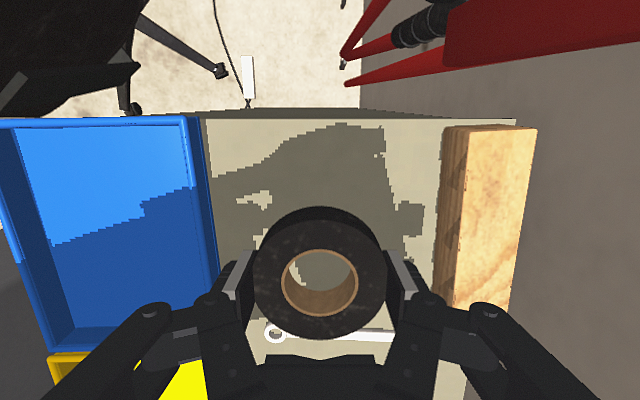

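The roll is held level (320,275); now I'll place it in the +y half of the blue tray.

Emit:
drive_tool([
  {"tx": 25,"ty": -50,"tz": -5,"ax": 0,"ay": 0,"az": 0,"grip": 0.5},
  {"tx": 25,"ty": -100,"tz": -5,"ax": 0,"ay": 0,"az": 0,"grip": 0.5},
  {"tx": 25,"ty": -138,"tz": -5,"ax": 0,"ay": 0,"az": 0,"grip": 0.5},
  {"tx": 25,"ty": -138,"tz": -5,"ax": 0,"ay": 0,"az": 0,"grip": 0.5},
  {"tx": 25,"ty": -138,"tz": 15,"ax": 0,"ay": 0,"az": 0,"grip": 0.5},
  {"tx": 25,"ty": -138,"tz": 35,"ax": 0,"ay": 0,"az": 0,"grip": 0.5},
  {"tx": 25,"ty": -138,"tz": 47,"ax": 0,"ay": 0,"az": 0,"grip": 0.5},
  {"tx": 25,"ty": -138,"tz": 53,"ax": 0,"ay": 0,"az": 0,"grip": 0.5},
  {"tx": 25,"ty": -138,"tz": 54,"ax": 0,"ay": 0,"az": 0,"grip": 0.5},
  {"tx": 25,"ty": -138,"tz": 54,"ax": 0,"ay": 0,"az": 0,"grip": 0.5},
])

```text
t: 4.3
eef_pos: [0.4278, 0.3191, 0.0326]
tcp_rot: [2.22, 2.222, 0.001]
contact_force: [-0.5, 0.1, -1.6]
gripper_width: 0.0614
grip_force: 65.5
```

Emit:
drive_tool([
  {"tx": 0,"ty": 0,"tz": 3,"ax": 0,"ay": 0,"az": 0,"grip": 0.5},
  {"tx": 0,"ty": 0,"tz": 3,"ax": 0,"ay": 0,"az": 0,"grip": 0.5},
  {"tx": 0,"ty": 0,"tz": 3,"ax": 0,"ay": 0,"az": 0,"grip": 0.8},
  {"tx": 0,"ty": 0,"tz": 3,"ax": 0,"ay": 0,"az": 0,"grip": 0.88},
  {"tx": 0,"ty": 0,"tz": 3,"ax": 0,"ay": 0,"az": 0,"grip": 0.88},
  {"tx": 0,"ty": 0,"tz": -10,"ax": 0,"ay": 0,"az": 0,"grip": 0.88},
  {"tx": 0,"ty": 0,"tz": -40,"ax": 0,"ay": 0,"az": 0,"grip": 0.88},
  {"tx": 0,"ty": 0,"tz": -90,"ax": 0,"ay": 0,"az": 0,"grip": 0.88},
  {"tx": 0,"ty": 0,"tz": -140,"ax": 0,"ay": 0,"az": 0,"grip": 0.88},
  {"tx": 0,"ty": 0,"tz": -180,"ax": 0,"ay": 0,"az": 0,"grip": 0.88},
])

```text
t: 5.3
eef_pos: [0.4274, 0.3191, 0.2154]
tcp_rot: [2.22, 2.222, 0.004]
contact_force: [0.3, -0.0, -1.1]
gripper_width: 0.0752
grip_force: 0.0
```

Emit:
drive_tool([
  {"tx": -406,"ty": 104,"tz": 0,"ax": 0,"ay": 0,"az": 0,"grip": 0.86},
  {"tx": -406,"ty": 104,"tz": 0,"ax": 0,"ay": 0,"az": 0,"grip": 0.86},
  {"tx": -406,"ty": 104,"tz": 0,"ax": 0,"ay": 0,"az": 0,"grip": 0.86},
  {"tx": -406,"ty": 104,"tz": 0,"ax": 0,"ay": 0,"az": 0,"grip": 0.86},
  {"tx": -406,"ty": 104,"tz": 0,"ax": 0,"ay": 0,"az": 0,"grip": 0.86},
  {"tx": -406,"ty": 104,"tz": 0,"ax": 0,"ay": 0,"az": 0,"grip": 0.86},
  {"tx": -406,"ty": 104,"tz": 0,"ax": 0,"ay": 0,"az": 0,"grip": 0.86},
  {"tx": -406,"ty": 104,"tz": 0,"ax": 0,"ay": 0,"az": 0,"grip": 0.86},
  {"tx": -406,"ty": 104,"tz": 0,"ax": 0,"ay": 0,"az": 0,"grip": 0.86},
  {"tx": -406,"ty": 104,"tz": 0,"ax": 0,"ay": 0,"az": 0,"grip": 0.86},
])

```text
t: 6.3
eef_pos: [0.5321, -0.0888, 0.212]
tcp_rot: [-2.224, -2.219, 0.0]
contact_force: [-0.1, 1.2, 0.2]
gripper_width: 0.0737
grip_force: 0.0
```

Run:
```python
from h import *
f=grab('wrist','w5.png')
s=robot.get_state();print(s['t'],s['eef_pos'],s['joints'])
for c in blobs(f,(24,120,60),(36,255,255),300):
    P=onz(f,c[:,0],.016)*1000;(x,y),r=cv2.minEnclosingCircle(P[:,:2].astype(np.float32));print(c[:,0].mean(0),x,y,r,rel([x/1000,y/1000,.023]))
```

```text
6.35 [ 0.53164017 -0.08700767  0.21205415] [-3.82268094e-01  3.97815331e-01  1.40436924e+00  3.88652366e-04
  1.34019204e+00 -3.81709515e-01]
[336.44545455 327.34545455] 553.97509765625 -289.19696044921875 28.165523529052734 [-202.2963248    22.57671682  188.91088182]
[416.70652174 253.6576087 ] 645.86328125 -176.9644775390625 42.570682525634766 [-90.00436822 114.39220928 188.92923525]
[356.76691729  86.7593985 ] 568.8980712890625 3.1820716857910156 22.293241500854492 [ 90.09225187  37.31040701 189.09027501]
[331.18367347   5.11564626] 545.937255859375 75.17727661132812 29.37921905517578 [162.07255397  14.30299272 189.15006281]
```

View pics/w5.png

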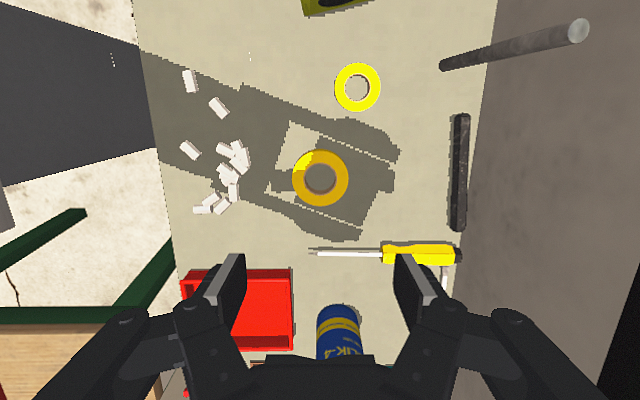

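The target roll is at (320,179), partly shaded. The clear tray's plugs are on its left at (185–245, 80–210), so I'll grip along y to stay clear of that tray.

Run:
```python
from h import *
f=load('wrist'); im=np.zeros_like(f['img']); im[140:215,280:360]=f['img'][140:215,280:360]; f['img']=im
for c in blobs(f,(15,120,60),(36,255,255),300):
    P=onz(f,c[:,0],.014)*1000;(x,y),r=cv2.minEnclosingCircle(P[:,:2].astype(np.float32));print(c[:,0].min(0),c[:,0].max(0),x,y,r,rel([x/1000,y/1000,.023]))
```

```text
[292 149] [348 206] 533.1528930664062 -86.9796371459961 31.461040496826172 [-9.25732847e-02  1.62361051e+00  1.89053212e+02]
```

Emit:
drive_tool([
  {"tx": 0,"ty": 2,"tz": 20,"ax": 0,"ay": 0,"az": 1.571,"grip": 0.86},
  {"tx": 0,"ty": 2,"tz": 40,"ax": 0,"ay": 0,"az": 1.571,"grip": 0.86},
  {"tx": 0,"ty": 2,"tz": 60,"ax": 0,"ay": 0,"az": 1.571,"grip": 0.86},
  {"tx": 0,"ty": 2,"tz": 80,"ax": 0,"ay": 0,"az": 1.571,"grip": 0.86},
  {"tx": 0,"ty": 2,"tz": 90,"ax": 0,"ay": 0,"az": 1.571,"grip": 0.86},
  {"tx": 0,"ty": 2,"tz": 90,"ax": 0,"ay": 0,"az": 1.571,"grip": 0.86},
  {"tx": 0,"ty": 2,"tz": 90,"ax": 0,"ay": 0,"az": 1.571,"grip": 0.86},
  {"tx": 0,"ty": 2,"tz": 90,"ax": 0,"ay": 0,"az": 1.571,"grip": 0.86},
  {"tx": 0,"ty": 2,"tz": 90,"ax": 0,"ay": 0,"az": 1.571,"grip": 0.86},
  {"tx": 0,"ty": 2,"tz": 90,"ax": 0,"ay": 0,"az": 1.571,"grip": 0.86},
])

```text
t: 7.35
eef_pos: [0.5334, -0.0845, 0.1226]
tcp_rot: [-3.139, -0.107, 0.0]
contact_force: [-0.4, 0.7, -0.2]
gripper_width: 0.0732
grip_force: 0.0
```

Run:
```python
from h import *
s=robot.get_state();print(s['eef_pos'],s['joints']);print(Ro.from_rotvec(s['tcp_rot']).as_matrix().round(3),rel([.533,-.087,.023]))
```

```text
[ 0.53343569 -0.08450265  0.12258975] [-3.76573020e-01  4.99406547e-01  1.52575381e+00  3.91539521e-04
  1.11681597e+00  1.12604836e+00]
[[ 0.998  0.068 -0.   ]
 [ 0.068 -0.998  0.   ]
 [-0.    -0.    -1.   ]] [-0.58495737  2.5100385  99.58866992]
```

Emit:
drive_tool([
  {"tx": 0,"ty": 2,"tz": 40,"ax": 0,"ay": 0,"az": 0,"grip": 0.86},
  {"tx": 0,"ty": 2,"tz": 70,"ax": 0,"ay": 0,"az": 0,"grip": 0.86},
  {"tx": 0,"ty": 2,"tz": 88,"ax": 0,"ay": 0,"az": 0,"grip": 0.86},
  {"tx": 0,"ty": 2,"tz": 96,"ax": 0,"ay": 0,"az": 0,"grip": 0.86},
  {"tx": 0,"ty": 2,"tz": 100,"ax": 0,"ay": 0,"az": 0,"grip": 0.8},
  {"tx": 0,"ty": 2,"tz": 100,"ax": 0,"ay": 0,"az": 0,"grip": 0.6},
  {"tx": 0,"ty": 2,"tz": 100,"ax": 0,"ay": 0,"az": 0,"grip": 0.45},
  {"tx": 0,"ty": 2,"tz": 100,"ax": 0,"ay": 0,"az": 0,"grip": 0.45},
  {"tx": 0,"ty": 2,"tz": 100,"ax": 0,"ay": 0,"az": 0,"grip": 0.45},
  {"tx": 0,"ty": 2,"tz": 100,"ax": 0,"ay": 0,"az": 0,"grip": 0.45},
])

```text
t: 8.35
eef_pos: [0.5343, -0.0887, 0.0231]
tcp_rot: [3.139, 0.113, 0.002]
contact_force: [-0.9, 2.1, 5.0]
gripper_width: 0.058
grip_force: 64.7
```

Emit:
drive_tool([
  {"tx": 0,"ty": 0,"tz": -30,"ax": 0,"ay": 0,"az": 0,"grip": 0.45},
  {"tx": 0,"ty": 0,"tz": -75,"ax": 0,"ay": 0,"az": 0,"grip": 0.45},
  {"tx": 0,"ty": 0,"tz": -120,"ax": 0,"ay": 0,"az": 0,"grip": 0.45},
  {"tx": -83,"ty": -339,"tz": -125,"ax": 0,"ay": 0,"az": -1.5,"grip": 0.45},
  {"tx": -83,"ty": -339,"tz": -125,"ax": 0,"ay": 0,"az": -1.5,"grip": 0.45},
  {"tx": -83,"ty": -339,"tz": -125,"ax": 0,"ay": 0,"az": -1.5,"grip": 0.45},
  {"tx": -83,"ty": -339,"tz": -125,"ax": 0,"ay": 0,"az": -1.5,"grip": 0.45},
  {"tx": -83,"ty": -339,"tz": -125,"ax": 0,"ay": 0,"az": -1.5,"grip": 0.45},
  {"tx": -83,"ty": -339,"tz": -125,"ax": 0,"ay": 0,"az": -1.5,"grip": 0.45},
  {"tx": -83,"ty": -339,"tz": -125,"ax": 0,"ay": 0,"az": -1.5,"grip": 0.45},
])

```text
t: 9.35
eef_pos: [0.4259, 0.2451, 0.1475]
tcp_rot: [2.655, 1.679, 0.0]
contact_force: [0.7, 0.1, -0.4]
gripper_width: 0.058
grip_force: 64.6
```

Run:
```python
from h import *
f=grab('wrist','w6.png')
s=robot.get_state();print(s['eef_pos'],s['joints'],s['grip_force'],s['gripper_width']);R=Ro.from_rotvec(s['tcp_rot']).as_matrix();print(R.round(3),np.arctan2(R[1,1],R[0,1]),rel([.4285,.243,.029]))
```

```text
[0.42312049 0.25055033 0.14767124] [0.29210787 0.39482667 1.62735323 0.00282091 1.11933787 0.72134618] 64.62795621715486 0.05792455234690599
[[ 0.417  0.909 -0.001]
 [ 0.909 -0.417  0.002]
 [ 0.002 -0.002 -1.   ]] -0.43046732346847577 [ -4.84858939   8.23185126 118.6488011 ]
```

View pics/w6.png

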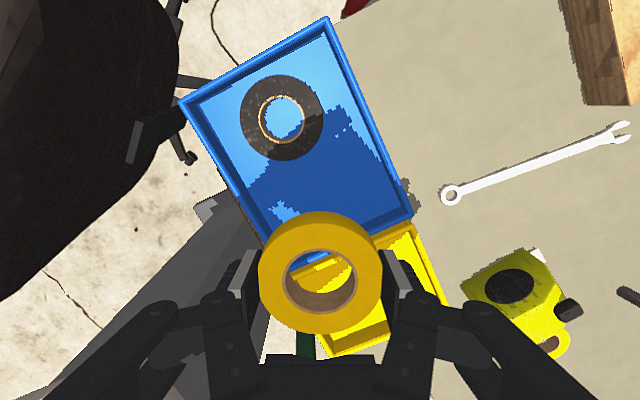

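Black tape lies flat in the blue tray at (281,118), and the yellow roll is held at (320,272).

Emit:
drive_tool([
  {"tx": 0,"ty": 0,"tz": 0,"ax": 0,"ay": 0,"az": -0.15,"grip": 0.45},
  {"tx": 0,"ty": 0,"tz": 0,"ax": 0,"ay": 0,"az": -0.3,"grip": 0.45},
  {"tx": 0,"ty": 0,"tz": 0,"ax": 0,"ay": 0,"az": -0.43,"grip": 0.45},
  {"tx": 0,"ty": 0,"tz": 20,"ax": 0,"ay": 0,"az": -0.43,"grip": 0.45},
  {"tx": 0,"ty": 0,"tz": 50,"ax": 0,"ay": 0,"az": -0.43,"grip": 0.45},
  {"tx": 0,"ty": 0,"tz": 70,"ax": 0,"ay": 0,"az": -0.43,"grip": 0.45},
  {"tx": 0,"ty": 0,"tz": 75,"ax": 0,"ay": 0,"az": -0.43,"grip": 0.45},
  {"tx": 0,"ty": 0,"tz": 75,"ax": 0,"ay": 0,"az": -0.43,"grip": 0.45},
  {"tx": 0,"ty": 0,"tz": 75,"ax": 0,"ay": 0,"az": -0.43,"grip": 0.45},
  {"tx": 0,"ty": 0,"tz": 75,"ax": 0,"ay": 0,"az": -0.43,"grip": 0.45},
])

```text
t: 10.4
eef_pos: [0.4274, 0.2435, 0.0733]
tcp_rot: [2.242, 2.2, 0.003]
contact_force: [-0.5, 0.5, -1.0]
gripper_width: 0.0578
grip_force: 64.6
```

Run:
```python
from h import *
s=robot.get_state();R=Ro.from_rotvec(s['tcp_rot']).as_matrix();print(s['eef_pos'],np.arctan2(R[1,1],R[0,1]),rel([.4285,.243,.028]))
```

```text
[0.42738209 0.24348959 0.0733239 ] -0.019027374907487564 [-0.4945012   1.03934808 45.32571965]
```

Emit:
drive_tool([
  {"tx": 0,"ty": 1,"tz": 20,"ax": 0,"ay": 0,"az": 0,"grip": 0.45},
  {"tx": 0,"ty": 1,"tz": 38,"ax": 0,"ay": 0,"az": 0,"grip": 0.45},
  {"tx": 0,"ty": 1,"tz": 45,"ax": 0,"ay": 0,"az": 0,"grip": 0.45},
  {"tx": 0,"ty": 1,"tz": 45,"ax": 0,"ay": 0,"az": 0,"grip": 0.45},
  {"tx": 0,"ty": 1,"tz": 45,"ax": 0,"ay": 0,"az": 0,"grip": 0.85},
  {"tx": 0,"ty": 1,"tz": 45,"ax": 0,"ay": 0,"az": 0,"grip": 0.85},
  {"tx": 0,"ty": 1,"tz": 45,"ax": 0,"ay": 0,"az": 0,"grip": 0.85},
  {"tx": 0,"ty": 1,"tz": 20,"ax": 0,"ay": 0,"az": 0,"grip": 0.85},
  {"tx": 0,"ty": 1,"tz": -30,"ax": 0,"ay": 0,"az": 0,"grip": 0.85},
  {"tx": 0,"ty": 1,"tz": -80,"ax": 0,"ay": 0,"az": 0,"grip": 0.85},
])

```text
t: 11.4
eef_pos: [0.4274, 0.2432, 0.1538]
tcp_rot: [-2.242, -2.2, 0.002]
contact_force: [0.3, 0.3, 0.5]
gripper_width: 0.0728
grip_force: 0.0
```

Emit:
drive_tool([
  {"tx": -153,"ty": 118,"tz": -60,"ax": 0,"ay": 0,"az": 1.38,"grip": 0.85},
  {"tx": -153,"ty": 118,"tz": -60,"ax": 0,"ay": 0,"az": 1.38,"grip": 0.85},
  {"tx": -153,"ty": 118,"tz": -60,"ax": 0,"ay": 0,"az": 1.38,"grip": 0.85},
  {"tx": -153,"ty": 118,"tz": -60,"ax": 0,"ay": 0,"az": 1.38,"grip": 0.85},
  {"tx": -153,"ty": 118,"tz": -60,"ax": 0,"ay": 0,"az": 1.38,"grip": 0.85},
  {"tx": -153,"ty": 118,"tz": -60,"ax": 0,"ay": 0,"az": 1.38,"grip": 0.85},
  {"tx": -153,"ty": 118,"tz": -60,"ax": 0,"ay": 0,"az": 1.38,"grip": 0.85},
  {"tx": -153,"ty": 118,"tz": -60,"ax": 0,"ay": 0,"az": 1.38,"grip": 0.85},
  {"tx": -153,"ty": 118,"tz": -60,"ax": 0,"ay": 0,"az": 1.38,"grip": 0.85},
  {"tx": -153,"ty": 118,"tz": -60,"ax": 0,"ay": 0,"az": 1.38,"grip": 0.85},
])

```text
t: 12.4
eef_pos: [0.5428, 0.0881, 0.2125]
tcp_rot: [3.13, 0.265, 0.0]
contact_force: [0.9, 0.4, -0.4]
gripper_width: 0.0726
grip_force: 0.0
```

Run:
```python
from h import *
f=grab('wrist','w7.png')
s=robot.get_state();R=Ro.from_rotvec(s['tcp_rot']).as_matrix();print(s['eef_pos'],np.arctan2(R[1,1],R[0,1]),s['joints'])
```

```text
[0.5428455  0.08813865 0.21242659] -1.3994617569298793 [-5.43286525e-02  4.15992058e-01  1.37291359e+00 -6.09655518e-05
  1.35261702e+00  1.34514630e+00]
```

View pics/w7.png

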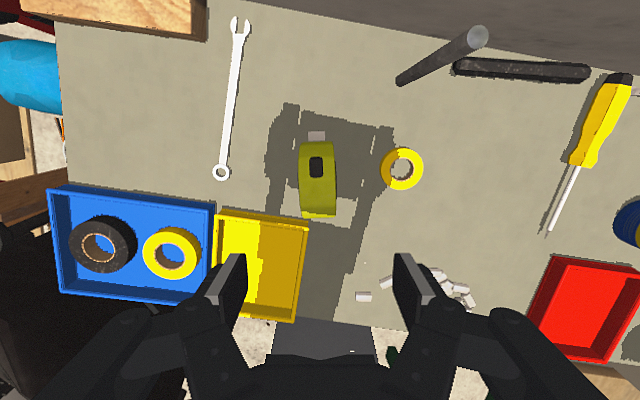

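Both rolls are flat and side by side in the blue tray, at (100,243) and (172,253). The tape measure is seen from above at (317,180), with its button at (317,167) and hook at (317,134).

Run:
```python
from h import *
f=load('wrist'); im=np.zeros_like(f['img']); im[138:225,290:345]=f['img'][138:225,290:345]; f['img']=im
c=max(blobs(f,(22,110,40),(42,255,255),300),key=cv2.contourArea)
p=c[:,0]
for z in(.06,.066):
    P=onz(f,p,z)*1000;print(cv2.minAreaRect(P[:,:2].astype(np.float32)),P[:,:2].min(0),P[:,:2].max(0))
for v in (150,165,180,195,208):
    q=p[p[:,1]==v]; e=[(q[:,0].min(),v),(q[:,0].max(),v)];E=onz(f,e,.064)*1000; print(v,e,E[:,:2].round(1).tolist(),E.mean(0).round(1))
```

```text
((553.588623046875, 92.3144302368164), (72.15209197998047, 33.96383285522461), 10.584698677062988) [515.92005125  69.48713557] [591.38915834 112.67155576]
((555.0941162109375, 92.50784301757812), (70.54876708984375, 33.20909118652344), 10.584485054016113) [518.26255108  70.18780982] [592.05464254 112.4126195 ]
150 [(np.int32(299), 150), (np.int32(333), 150)] [[579.5, 112.0], [584.5, 82.8]] [582.   97.4  64. ]
165 [(np.int32(298), 165), (np.int32(334), 165)] [[566.3, 110.9], [571.6, 79.5]] [568.9  95.2  64. ]
180 [(np.int32(298), 180), (np.int32(335), 180)] [[552.7, 108.9], [558.3, 76.1]] [555.5  92.5  64. ]
195 [(np.int32(299), 195), (np.int32(335), 195)] [[539.0, 106.0], [544.5, 73.5]] [541.7  89.8  64. ]
208 [(np.int32(301), 208), (np.int32(335), 208)] [[526.8, 102.3], [532.1, 71.2]] [529.5  86.8  64. ]
```

Emit:
drive_tool([
  {"tx": 13,"ty": -2,"tz": 40,"ax": 0,"ay": 0,"az": 0,"grip": 0.85},
  {"tx": 13,"ty": -2,"tz": 80,"ax": 0,"ay": 0,"az": 0,"grip": 0.85},
  {"tx": 13,"ty": -2,"tz": 120,"ax": 0,"ay": 0,"az": 0,"grip": 0.85},
  {"tx": 13,"ty": -2,"tz": 145,"ax": 0,"ay": 0,"az": 0,"grip": 0.85},
  {"tx": 13,"ty": -2,"tz": 159,"ax": 0,"ay": 0,"az": 0,"grip": 0.85},
  {"tx": 13,"ty": -2,"tz": 159,"ax": 0,"ay": 0,"az": 0,"grip": 0.6},
  {"tx": 13,"ty": -2,"tz": 159,"ax": 0,"ay": 0,"az": 0,"grip": 0.3},
  {"tx": 13,"ty": -2,"tz": 159,"ax": 0,"ay": 0,"az": 0,"grip": 0.2},
  {"tx": 13,"ty": -2,"tz": 159,"ax": 0,"ay": 0,"az": 0,"grip": 0.2},
  {"tx": 13,"ty": -2,"tz": 159,"ax": 0,"ay": 0,"az": 0,"grip": 0.2},
])

```text
t: 13.45
eef_pos: [0.5562, 0.0923, 0.0546]
tcp_rot: [3.129, 0.27, 0.004]
contact_force: [0.0, 0.4, 6.4]
gripper_width: 0.0333
grip_force: 60.3
```

Emit:
drive_tool([
  {"tx": 0,"ty": 0,"tz": -45,"ax": 0,"ay": 0,"az": 0,"grip": 0.2},
  {"tx": 0,"ty": 0,"tz": -90,"ax": 0,"ay": 0,"az": 0,"grip": 0.2},
  {"tx": -182,"ty": 319,"tz": -120,"ax": 0,"ay": 0,"az": 0.175,"grip": 0.2},
  {"tx": -182,"ty": 319,"tz": -120,"ax": 0,"ay": 0,"az": 0.175,"grip": 0.2},
  {"tx": -182,"ty": 319,"tz": -120,"ax": 0,"ay": 0,"az": 0.175,"grip": 0.2},
  {"tx": -182,"ty": 319,"tz": -120,"ax": 0,"ay": 0,"az": 0.175,"grip": 0.2},
  {"tx": -182,"ty": 319,"tz": -120,"ax": 0,"ay": 0,"az": 0.175,"grip": 0.2},
  {"tx": -182,"ty": 319,"tz": -120,"ax": 0,"ay": 0,"az": 0.175,"grip": 0.2},
  {"tx": -182,"ty": 319,"tz": -120,"ax": 0,"ay": 0,"az": 0.175,"grip": 0.2},
  {"tx": -182,"ty": 319,"tz": -120,"ax": 0,"ay": 0,"az": 0.175,"grip": 0.2},
])

```text
t: 14.45
eef_pos: [0.4291, -0.2566, 0.1738]
tcp_rot: [3.14, -0.01, 0.0]
contact_force: [0.1, 1.0, -3.5]
gripper_width: 0.0335
grip_force: 60.5
```

Emit:
drive_tool([
  {"tx": 0,"ty": 0,"tz": 0,"ax": 0,"ay": 0,"az": 0,"grip": 0.2},
  {"tx": 0,"ty": 0,"tz": 0,"ax": 0,"ay": 0,"az": 0,"grip": 0.2},
  {"tx": 0,"ty": 0,"tz": 0,"ax": 0,"ay": 0,"az": 0,"grip": 0.2},
  {"tx": 0,"ty": 0,"tz": 0,"ax": 0,"ay": 0,"az": 0,"grip": 0.2},
  {"tx": 0,"ty": 0,"tz": 0,"ax": 0,"ay": 0,"az": 0,"grip": 0.2},
  {"tx": 0,"ty": 0,"tz": 0,"ax": 0,"ay": 0,"az": 0,"grip": 0.2},
  {"tx": 0,"ty": 0,"tz": 0,"ax": 0,"ay": 0,"az": 0,"grip": 0.2},
  {"tx": 0,"ty": 0,"tz": 0,"ax": 0,"ay": 0,"az": 0,"grip": 0.2},
  {"tx": 0,"ty": 0,"tz": 0,"ax": 0,"ay": 0,"az": 0,"grip": 0.2},
  {"tx": 0,"ty": 0,"tz": 0,"ax": 0,"ay": 0,"az": 0,"grip": 0.2},
])

```text
t: 15.45
eef_pos: [0.4306, -0.2531, 0.1733]
tcp_rot: [-3.142, 0.005, 0.0]
contact_force: [0.0, -0.5, -1.8]
gripper_width: 0.0329
grip_force: 60.5
```

Run:
```python
from h import *
f=grab('wrist','w8.png')
s=robot.get_state();R=Ro.from_rotvec(s['tcp_rot']).as_matrix();print(s['eef_pos'],np.arctan2(R[1,1],R[0,1]),s['gripper_width'],rel([.431,-.254,.059]))
for c in blobs(f,(0,150,60),(6,255,255),500):
    P=onz(f,c[:,0],.026)*1000;print(c[:,0].min(0),c[:,0].max(0),cv2.minAreaRect(P[:,:2].astype(np.float32)))
```

```text
[ 0.4306067  -0.25311281  0.1733295 ] -1.5739991562821565 0.03318819108073668 [  0.39538563   0.88265873 114.32952854]
[423 230] [565 338] ((347.5578308105469, -428.59783935546875), (167.6791229248047, 92.9257583618164), 51.39675521850586)
[260 117] [380 252] ((435.6095275878906, -254.8008575439453), (125.52252197265625, 102.16293334960938), 0.7075358033180237)
[351   0] [401  31] ((572.805908203125, -296.48876953125), (37.5421028137207, 20.597360610961914), 89.69507598876953)
```

View pics/w8.png

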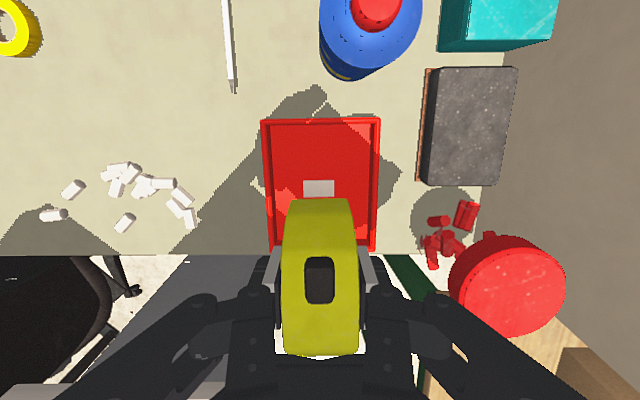

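The tape measure is held straight at (320,278). The red tray fits at (435.6, −254.8) mm, so I'll lower, then check.

Emit:
drive_tool([
  {"tx": 3,"ty": 1,"tz": 40,"ax": 0,"ay": 0,"az": 0,"grip": 0.2},
  {"tx": 3,"ty": 1,"tz": 75,"ax": 0,"ay": 0,"az": 0,"grip": 0.2},
  {"tx": 3,"ty": 1,"tz": 95,"ax": 0,"ay": 0,"az": 0,"grip": 0.2},
  {"tx": 3,"ty": 1,"tz": 105,"ax": 0,"ay": 0,"az": 0,"grip": 0.2},
  {"tx": 3,"ty": 1,"tz": 110,"ax": 0,"ay": 0,"az": 0,"grip": 0.2},
  {"tx": 3,"ty": 1,"tz": 113,"ax": 0,"ay": 0,"az": 0,"grip": 0.2},
  {"tx": 3,"ty": 1,"tz": 114,"ax": 0,"ay": 0,"az": 0,"grip": 0.2},
  {"tx": 3,"ty": 1,"tz": 114,"ax": 0,"ay": 0,"az": 0,"grip": 0.2},
  {"tx": 3,"ty": 1,"tz": 114,"ax": 0,"ay": 0,"az": 0,"grip": 0.2},
  {"tx": 3,"ty": 1,"tz": 114,"ax": 0,"ay": 0,"az": 0,"grip": 0.2},
])

```text
t: 16.5
eef_pos: [0.4337, -0.2542, 0.0597]
tcp_rot: [3.141, -0.005, 0.001]
contact_force: [-0.9, -0.0, -3.3]
gripper_width: 0.0331
grip_force: 60.5
```

Emit:
drive_tool([
  {"tx": 0,"ty": 0,"tz": 1,"ax": 0,"ay": 0,"az": 0,"grip": 0.2},
  {"tx": 0,"ty": 0,"tz": 1,"ax": 0,"ay": 0,"az": 0,"grip": 0.35},
  {"tx": 0,"ty": 0,"tz": 1,"ax": 0,"ay": 0,"az": 0,"grip": 0.5},
  {"tx": 0,"ty": 0,"tz": 1,"ax": 0,"ay": 0,"az": 0,"grip": 0.65},
  {"tx": 0,"ty": 0,"tz": 1,"ax": 0,"ay": 0,"az": 0,"grip": 0.65},
  {"tx": 0,"ty": 0,"tz": -10,"ax": 0,"ay": 0,"az": 0,"grip": 0.65},
  {"tx": 0,"ty": 0,"tz": -50,"ax": 0,"ay": 0,"az": 0,"grip": 0.65},
  {"tx": 0,"ty": 0,"tz": -100,"ax": 0,"ay": 0,"az": 0,"grip": 0.65},
  {"tx": 0,"ty": 0,"tz": -150,"ax": 0,"ay": 0,"az": 0,"grip": 0.65},
  {"tx": 0,"ty": 0,"tz": -165,"ax": 0,"ay": 0,"az": 0,"grip": 0.65},
])

```text
t: 17.5
eef_pos: [0.4345, -0.2548, 0.2303]
tcp_rot: [3.135, -0.005, 0.01]
contact_force: [-0.5, -0.5, -0.1]
gripper_width: 0.0553
grip_force: 0.0
```

Run:
```python
from h import *
f=grab('wrist','w9.png')
s=robot.get_state();print(s['eef_pos'])
t=grab('top');sc=grab('scene')
# cap centre in wrist, top, scene -> triangulate
def cap(f,roi):
    im=np.zeros_like(f['img']); a,b,c,d=roi; im[a:b,c:d]=f['img'][a:b,c:d]; g=dict(f,img=im)
    k=max(blobs(g,(0,150,60),(8,255,255),20),key=cv2.contourArea)[:,0]; return k.min(0),k.max(0),(k.min(0)+k.max(0))/2
A=[]
for n,g,r in(('top',t,(150,195,440,485)),('scene',sc,(262,310,330,360)),('wrist',f,(0,110,300,420))):
    a,b,c=cap(g,r);print(n,a,b,c); C,D=ray(g,[c]);d=D[0]/np.linalg.norm(D[0]);A.append((np.eye(3)-np.outer(d,d),C))
for sel in((0,1),(1,2),(0,1,2)):
    M=sum(A[i][0] for i in sel);v=sum(A[i][0]@A[i][1] for i in sel);print(sel,np.linalg.solve(M,v).round(4))
```

```text
[ 0.43460626 -0.25492697  0.2303556 ]
top [465 165] [472 172] [468.5 168.5]
scene [343 273] [350 281] [346.5 277. ]
wrist [339  18] [373  58] [356.  38.]
(0, 1) [ 0.5533 -0.2789  0.1303]
(1, 2) [ 0.5536 -0.2795  0.1319]
(0, 1, 2) [ 0.5535 -0.2792  0.1305]
```

View pics/w9.png

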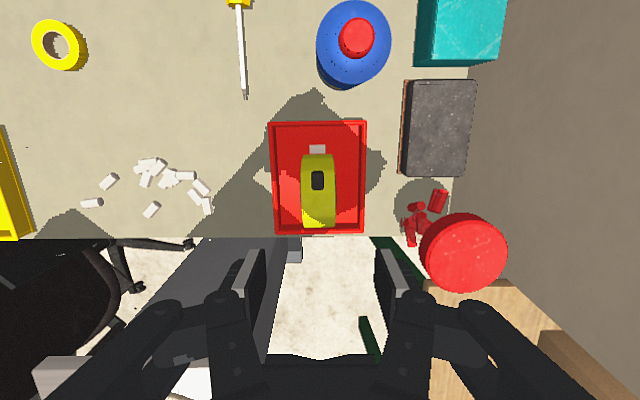

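The tape measure stands upright in the red tray at (319,190). The oil can's cap triangulates to (553.5, −279, 130) mm, which agrees with its height.

Emit:
drive_tool([
  {"tx": 50,"ty": 10,"tz": 0,"ax": 0,"ay": 0,"az": 0,"grip": 0.9},
  {"tx": 95,"ty": 20,"tz": 0,"ax": 0,"ay": 0,"az": 0,"grip": 0.9},
  {"tx": 119,"ty": 24,"tz": 0,"ax": 0,"ay": 0,"az": 0,"grip": 0.9},
  {"tx": 119,"ty": 24,"tz": 0,"ax": 0,"ay": 0,"az": 0,"grip": 0.9},
  {"tx": 119,"ty": 24,"tz": 30,"ax": 0,"ay": 0,"az": 0,"grip": 0.9},
  {"tx": 119,"ty": 24,"tz": 65,"ax": 0,"ay": 0,"az": 0,"grip": 0.9},
  {"tx": 119,"ty": 24,"tz": 100,"ax": 0,"ay": 0,"az": 0,"grip": 0.9},
  {"tx": 119,"ty": 24,"tz": 125,"ax": 0,"ay": 0,"az": 0,"grip": 0.9},
  {"tx": 119,"ty": 24,"tz": 133,"ax": 0,"ay": 0,"az": 0,"grip": 0.9},
  {"tx": 119,"ty": 24,"tz": 133,"ax": 0,"ay": 0,"az": 0,"grip": 0.9},
])

```text
t: 18.65
eef_pos: [0.5516, -0.2781, 0.0902]
tcp_rot: [-3.14, 0.005, 0.004]
contact_force: [0.1, 0.1, 0.6]
gripper_width: 0.0771
grip_force: 0.0
```

Emit:
drive_tool([
  {"tx": 0,"ty": 0,"tz": 0,"ax": 0,"ay": 0,"az": 0,"grip": 0.75},
  {"tx": 0,"ty": 0,"tz": 0,"ax": 0,"ay": 0,"az": 0,"grip": 0.6},
  {"tx": 0,"ty": 0,"tz": 0,"ax": 0,"ay": 0,"az": 0,"grip": 0.4},
  {"tx": 0,"ty": 0,"tz": 0,"ax": 0,"ay": 0,"az": 0,"grip": 0.4},
  {"tx": 0,"ty": 0,"tz": 0,"ax": 0,"ay": 0,"az": 0,"grip": 0.4},
  {"tx": 0,"ty": 0,"tz": 0,"ax": 0,"ay": 0,"az": 0,"grip": 0.4},
  {"tx": 0,"ty": 0,"tz": 0,"ax": 0,"ay": 0,"az": 0,"grip": 0.4},
  {"tx": 0,"ty": 0,"tz": -30,"ax": 0,"ay": 0,"az": 0,"grip": 0.4},
  {"tx": 0,"ty": 0,"tz": -70,"ax": 0,"ay": 0,"az": 0,"grip": 0.4},
  {"tx": 0,"ty": 0,"tz": -105,"ax": 0,"ay": 0,"az": 0,"grip": 0.4},
])

```text
t: 19.65
eef_pos: [0.5524, -0.2783, 0.1982]
tcp_rot: [3.141, -0.005, 0.0]
contact_force: [0.5, -0.2, -1.4]
gripper_width: 0.0515
grip_force: 63.6
```

Run:
```python
from h import *
s=robot.get_state();R=Ro.from_rotvec(s['tcp_rot']).as_matrix();print(s['eef_pos'],R.round(3),s['contact_force'],s['joints'],rel([.4285,.143,.2]))
f=grab('wrist','w10.png')
```

```text
[ 0.55236733 -0.27834304  0.19822203] [[ 1.    -0.003  0.   ]
 [-0.003 -1.    -0.   ]
 [ 0.     0.    -1.   ]] [ 0.49741592 -0.18044621 -1.40646074] [-6.57899444e-01  5.43925784e-01  1.19109554e+00  6.68919747e-06
  1.40622216e+00  9.16051868e-01] [-125.19598872 -420.94962546   -1.90044968]
```

View pics/w10.png

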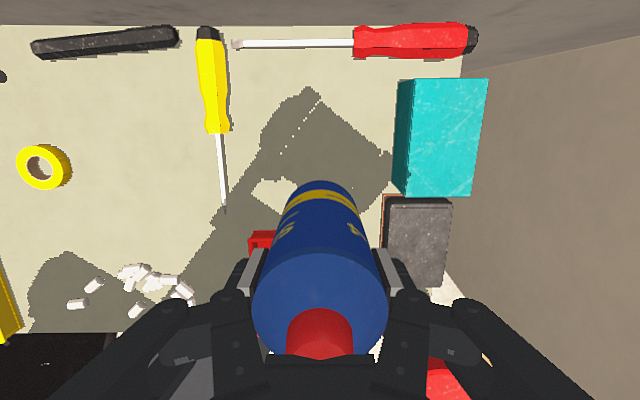

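The can is held upright at (320,300) with its cap clear of the gripper body; now to the yellow tray.

Emit:
drive_tool([
  {"tx": -8,"ty": -20,"tz": 0,"ax": 0,"ay": 0,"az": 0,"grip": 0.4},
  {"tx": -18,"ty": -60,"tz": 0,"ax": 0,"ay": 0,"az": 0,"grip": 0.4},
  {"tx": -30,"ty": -100,"tz": 0,"ax": 0,"ay": 0,"az": 0,"grip": 0.4},
  {"tx": -42,"ty": -140,"tz": 0,"ax": 0,"ay": 0,"az": 0,"grip": 0.4},
  {"tx": -54,"ty": -180,"tz": 0,"ax": 0,"ay": 0,"az": 0,"grip": 0.4},
  {"tx": -66,"ty": -220,"tz": 0,"ax": 0,"ay": 0,"az": 0,"grip": 0.4},
  {"tx": -78,"ty": -260,"tz": 0,"ax": 0,"ay": 0,"az": 0,"grip": 0.4},
  {"tx": -90,"ty": -300,"tz": 0,"ax": 0,"ay": 0,"az": 0,"grip": 0.4},
  {"tx": -102,"ty": -340,"tz": 0,"ax": 0,"ay": 0,"az": 0,"grip": 0.4},
  {"tx": -114,"ty": -380,"tz": 0,"ax": 0,"ay": 0,"az": 0,"grip": 0.4},
])

```text
t: 20.7
eef_pos: [0.4388, 0.1034, 0.1966]
tcp_rot: [-3.142, 0.005, -0.001]
contact_force: [0.9, 0.1, -2.0]
gripper_width: 0.0517
grip_force: 63.7
```

Emit:
drive_tool([
  {"tx": -8,"ty": -30,"tz": 0,"ax": 0,"ay": 0,"az": 0,"grip": 0.4},
  {"tx": -11,"ty": -41,"tz": 0,"ax": 0,"ay": 0,"az": 0,"grip": 0.4},
  {"tx": -11,"ty": -41,"tz": 0,"ax": 0,"ay": 0,"az": 0,"grip": 0.4},
  {"tx": -11,"ty": -41,"tz": 0,"ax": 0,"ay": 0,"az": 0,"grip": 0.4},
  {"tx": -11,"ty": -41,"tz": 20,"ax": 0,"ay": 0,"az": 0,"grip": 0.4},
  {"tx": -11,"ty": -41,"tz": 40,"ax": 0,"ay": 0,"az": 0,"grip": 0.4},
  {"tx": -11,"ty": -41,"tz": 60,"ax": 0,"ay": 0,"az": 0,"grip": 0.4},
  {"tx": -11,"ty": -41,"tz": 70,"ax": 0,"ay": 0,"az": 0,"grip": 0.4},
  {"tx": -11,"ty": -41,"tz": 70,"ax": 0,"ay": 0,"az": 0,"grip": 0.4},
  {"tx": -11,"ty": -41,"tz": 70,"ax": 0,"ay": 0,"az": 0,"grip": 0.4},
])

```text
t: 21.7
eef_pos: [0.4295, 0.1424, 0.1269]
tcp_rot: [3.142, -0.006, 0.001]
contact_force: [1.3, 0.2, -2.5]
gripper_width: 0.0517
grip_force: 63.7
```

Run:
```python
from h import *
f=grab('wrist','w11.png')
s=robot.get_state();print(s['eef_pos'],s['contact_force'])
for c in blobs(f,(22,120,60),(36,255,255),500):
    P=onz(f,c[:,0],.026)*1000;print(c[:,0].min(0),c[:,0].max(0),cv2.minAreaRect(P[:,:2].astype(np.float32)),P.min(0),P.max(0))
```

```text
[0.42952957 0.14258878 0.127096  ] [ 0.47772848 -0.74129074 -2.19719649]
[155 170] [236 245] ((433.40423583984375, 236.69796752929688), (57.62922286987305, 63.212398529052734), 54.484859466552734) [402.33958401 205.2378847   26.        ] [462.6685308  267.35249404  26.        ]
[247 128] [391 249] ((445.1427001953125, 141.63265991210938), (93.30918884277344, 102.15641021728516), 0.8109331727027893) [398.54473383  90.15493964  26.        ] [492.13209331 193.24804088  26.        ]
[485   0] [563  45] ((555.9937133789062, 14.503985404968262), (46.45425033569336, 24.910701751708984), 89.30274963378906) [543.55308175  -8.84052333  26.        ] [568.70483292  37.67632432  26.        ]
```

View pics/w11.png

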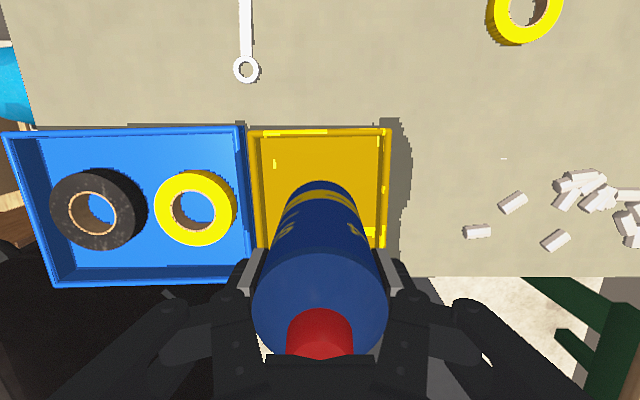

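The can (320,300) is centred over the yellow tray (y 141.6, far rim 492), so I'll lower it.

Emit:
drive_tool([
  {"tx": 0,"ty": 0,"tz": 12,"ax": 0,"ay": 0,"az": 0,"grip": 0.4},
  {"tx": 0,"ty": 0,"tz": 22,"ax": 0,"ay": 0,"az": 0,"grip": 0.4},
  {"tx": 0,"ty": 0,"tz": 27,"ax": 0,"ay": 0,"az": 0,"grip": 0.4},
  {"tx": 0,"ty": 0,"tz": 29,"ax": 0,"ay": 0,"az": 0,"grip": 0.4},
  {"tx": 0,"ty": 0,"tz": 30,"ax": 0,"ay": 0,"az": 0,"grip": 0.4},
  {"tx": 0,"ty": 0,"tz": 31,"ax": 0,"ay": 0,"az": 0,"grip": 0.4},
  {"tx": 0,"ty": 0,"tz": 31,"ax": 0,"ay": 0,"az": 0,"grip": 0.4},
  {"tx": 0,"ty": 0,"tz": 31,"ax": 0,"ay": 0,"az": 0,"grip": 0.4},
  {"tx": 0,"ty": 0,"tz": 31,"ax": 0,"ay": 0,"az": 0,"grip": 0.4},
  {"tx": 0,"ty": 0,"tz": 31,"ax": 0,"ay": 0,"az": 0,"grip": 0.4},
])

```text
t: 22.75
eef_pos: [0.4291, 0.1429, 0.097]
tcp_rot: [3.141, -0.004, 0.003]
contact_force: [-4.8, -1.7, 15.9]
gripper_width: 0.052
grip_force: 65.5
```

Emit:
drive_tool([
  {"tx": 0,"ty": 0,"tz": -1,"ax": 0,"ay": 0,"az": 0,"grip": 0.4},
  {"tx": 0,"ty": 0,"tz": -1,"ax": 0,"ay": 0,"az": 0,"grip": 0.5},
  {"tx": 0,"ty": 0,"tz": -1,"ax": 0,"ay": 0,"az": 0,"grip": 0.65},
  {"tx": 0,"ty": 0,"tz": -1,"ax": 0,"ay": 0,"az": 0,"grip": 0.85},
  {"tx": 0,"ty": 0,"tz": -1,"ax": 0,"ay": 0,"az": 0,"grip": 0.9},
  {"tx": 0,"ty": 0,"tz": -5,"ax": 0,"ay": 0,"az": 0,"grip": 0.9},
  {"tx": 0,"ty": 0,"tz": -30,"ax": 0,"ay": 0,"az": 0,"grip": 0.9},
  {"tx": 0,"ty": 0,"tz": -70,"ax": 0,"ay": 0,"az": 0,"grip": 0.9},
  {"tx": 0,"ty": 0,"tz": -110,"ax": 0,"ay": 0,"az": 0,"grip": 0.9},
  {"tx": 0,"ty": 0,"tz": -150,"ax": 0,"ay": 0,"az": 0,"grip": 0.9},
])

```text
t: 23.75
eef_pos: [0.4285, 0.1429, 0.2472]
tcp_rot: [3.142, -0.005, 0.0]
contact_force: [0.9, 0.3, -0.2]
gripper_width: 0.0764
grip_force: 0.0
```

Emit:
drive_tool([
  {"tx": -30,"ty": 0,"tz": -10,"ax": 0,"ay": 0,"az": 0,"grip": 0.9},
  {"tx": -60,"ty": 0,"tz": -20,"ax": 0,"ay": 0,"az": 0,"grip": 0.9},
  {"tx": -80,"ty": 0,"tz": -20,"ax": 0,"ay": 0,"az": 0,"grip": 0.9},
  {"tx": -80,"ty": 0,"tz": -20,"ax": 0,"ay": 0,"az": 0,"grip": 0.9},
  {"tx": -80,"ty": 0,"tz": -20,"ax": 0,"ay": 0,"az": 0,"grip": 0.9},
  {"tx": -80,"ty": 0,"tz": -20,"ax": 0,"ay": 0,"az": 0,"grip": 0.9},
  {"tx": -80,"ty": 0,"tz": -20,"ax": 0,"ay": 0,"az": 0,"grip": 0.9},
  {"tx": -80,"ty": 0,"tz": -20,"ax": 0,"ay": 0,"az": 0,"grip": 0.9},
  {"tx": -80,"ty": 0,"tz": -20,"ax": 0,"ay": 0,"az": 0,"grip": 0.9},
  {"tx": -80,"ty": 0,"tz": -20,"ax": 0,"ay": 0,"az": 0,"grip": 0.9},
])

```text
t: 24.75
eef_pos: [0.349, 0.1432, 0.2652]
tcp_rot: [3.142, -0.005, -0.0]
contact_force: [-0.3, -0.9, -0.8]
gripper_width: 0.077
grip_force: 0.0
```

Run:
```python
from h import *
grab('scene','s2.png'); s=robot.get_state();print(s['t'],s['eef_pos'],s['contact_force'])
```

```text
24.8 [0.34897451 0.14316193 0.2652476 ] [0.38361175 0.10021831 0.05942418]
```

View pics/s2.png

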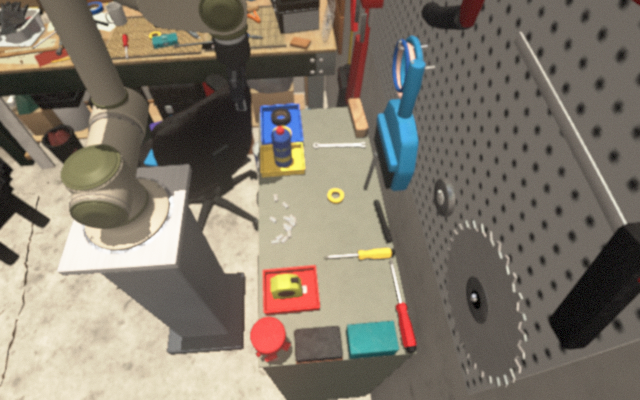

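The can stands upright in the yellow tray (282,147) and the tape measure upright in the red tray (286,286). The black roll shows in the blue tray (281,117), with the yellow roll hidden behind the can but seen flat earlier. The wrench and screwdriver haven't moved.

```bash
python3 -c "
from cell import robot
print(robot.close_job())"
```

```text
the job is handed in; nothing more can be done
None
```

The job is handed in at about 25 s, and no verdict came back: camera views show both tapes flat side by side in the blue tray, the tape measure upright in the red, the oil can upright in the yellow, and the wrench and screwdriver where they were.

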